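# Hold the sprung chest lid just below its balance point

### The arm

A 6-joint arm with a two-finger parallel gripper is mounted at the origin on the work surface. World frame = base frame: x ahead of the robot, y to its left, z up, the work surface at z = 0. Lengths are in m, angles in rad, forces in N, time in s.
With the tool pointing down it reaches from about 0.375 to 0.9 m from the base axis. Payload 3.1 kg.
Tool frame: the origin (TCP) lies on the centre line of the jaws, within the pads' length; the fingertips stand 25 mm ahead of it and the grasp point (between the pads) lies 6 mm ahead of it (manip.tips_ahead is the distance from the TCP to the fingertips, in m); z points along the fingers, y is the direction in which the jaws open and shut (so a half turn about z gives the same grasp; the last joint's range is limited). The gripper opens to 85 mm and grips with 20 to 120 N. Pads are 22 mm wide; open, the fingers measure 114 mm over their backs; the gripper's body (76 mm by 85 mm) begins 54 mm behind the grasp point. The pads swing forward as they close: fully open they stand 13 mm farther back than shut.
Start: joints at [-1.393, 0.527, 1.433, -0, 1.181, -0.178], TCP at [0.218, -0.586, 0.256] pointing down, gripper open.
Joint ranges: [-3.08, 3.08], [-0.75, 2.2], [0.22, 2.44], [-1.43, 4.57], [0, 2.65], [-2.85, 2.85]. Speed limits (rad/s): [2.79, 2.79, 3.14, 3.14, 3.14, 3.14].

### API

Orientations are given as a unit quaternion [x, y, z, w].
In Python, from station import manip gives the robot as it stands.
- The arm moves only by the tool play_rows, never from a script. Its argument "steps" is a list that holds one entry, the list of rows, each a list of 6 numbers: the shift along the tool's x, y, z in m, then the turn, a rotation vector about the tool's x, y, z in degrees. In form: [[[x, y, z, rx, ry, rz], ...]]. A call has 1 to 10 rows; each row shifts and turns the commanded pose from where the row before left it, along the tool's axes as they then stand; what a row does not reach is not made up. A row lasts 1/8 s, in which the tool goes at most 62.5 mm and 10.7 degrees, less where a joint would pass 70% of its speed; a pose out of reach is approached as far as the arm can. A call is refused whole if a number of a shift passes 0.0625 or a number of a turn 10.7, either way. A call with a gripper value outside its range is refused whole. "fingers" is the opening, from 0 (shut) to 1 (fully open), set as the call begins (left out, the last holds). The fingers move at their own pace and stop on an object; "squeeze" is the grip in N (left out, the last holds). Time passes only in rows, so rows that do not move let the fingers close. It gives the time, the measured TCP pose, the force and the opening at its end, in the units of the state.
- manip.sense(): the state, without advancing time (a new reading comes with each control period).
- manip.snapshot(name): name is "side" or "top"; returns a dict with "img" (400x640x3 uint8, red, green, blue), "K" (3x3 intrinsics, pixels), "world_from_camera" (4x4, takes a point from camera to world coordinates). Camera axes: x right, y down, z forward; pixel columns grow to the right and rows downward; lengths in m; the calibration is good to about 2 mm. A picture is of the moment at which its call begins. There is no depth.
- manip.sign_off(): hands the job in, once; it reports no verdict.
Trained networks look in a picture, given as the dict that the camera call returned (one of the last four; its "shot" number tells which), for a name from the list of things; names that differ only in an ending like _2 or _b are one class to them, and where a whole thing is asked for, a point or a joint stands for the part that bears it (a point fixed in the world has none). Each returns a list of dicts, best first, with "score" (0 to 1); they miss things now and then, are a little off and sometimes report something else, mostly with a low value. They report only what shows in the picture. A call takes as long as a camera call. They do not tell look-alikes from the thing itself.
- manip.regions_of(label, picture): "pixels" (400x640 bool, what is visible of it) and "rect" ([left, top, right, bottom] in pixels, round what is visible of it).
- manip.pinpoint(label, picture): "point" ([column, row] in pixels: a listed point, or the origin of a listed thing).
The state is a dict: "t": time; "q": joint angles; "qd": joint speeds; "tau": joint torques, N m; "tcp_pos": TCP position; "tool_rot": TCP orientation; "force": force on the tool from outside, world axes, zero at the start; "ft_torque": the same for the moment, N m; "finger_gap": opening from 0.0 (shut) to 1.0 (fully open).
Only numpy, scipy, OpenCV 4.12 (cv2) and the standard library are available. Lean on these libraries where they do the work, as an engineer would, in place of code of your own. Each camera call takes 0.05 s, during which the arm holds its last target.

### The job

The lift spring of this toy chest's lid is being set: take the sanding block off the lid and set it down flat, cork side down, in the empty near end of the blue tray (do not drop it). Then lift the lid by its brass bar until it is clearly past its balance point (about 54 degrees open, where the spring starts to carry it), without ever letting it swing up to its stop, and bring it back to hold it still just below the balance, about 3 to 10 degrees short of it. Finish while still holding the lid there so that I can turn the spring's screw, and leave everything else on the bench where it is.

Things in the scene. Friction and masses are not known exactly. Their poses are not given: they have to be found in the camera images.
- lid (a joint): opening angle of the chest's lid in rad: 0 shut (as it starts), stop at 1.55. The lid weighs 0.9 kg and a weak lift spring helps it: below the balance point at 0.95 rad (54 degrees) it falls shut by itself, above it it rises by itself to the stop; the force needed at the bar is under 3 N everywhere, and the hinge is lightly damped.
- lid_bar (a point): middle of the round brass bar on the lid, by which to lift it: bar 12 mm thick, free length 108 mm between its two posts, parallel to the hinge; 185 mm from the hinge line towards the robot and, with the lid shut, 58 mm above it (40 mm above the lid's top, 158 mm above the bench). The point turns about the hinge with the lid; being round, the bar can turn between fingers that keep pointing down.
- lid_hinge (a point): middle of the lid's hinge line, on the chest's far top edge, 100 mm above the bench. The lid turns about the chest's y axis: as it opens its near edge (robot side) goes up and then away from the robot. The lid is 18 mm thick, its underside passing through this point, 222 mm deep (from 4 mm beyond the hinge to 218 mm on the near side) and 244 mm wide.
- chest: fixed pale wooden toy chest, 210 mm (x) by 240 mm (y) by 100 mm high without the lid; origin under its centre, x axis from the near side (bar) to the hinge side, turned by up to 0.2 rad; hinge 105 mm from the centre along +x. It stands to the left or to the right, with the tray on the other side.
- block: sanding block, pale wood with a 6 mm cork sole below, 75 (x) x 42 (y) x 38 (z) mm, about 0.1 kg, lying loose on top of the lid (118 mm above the bench), behind the bar; origin at the centre of its underside (the cork).
- tray: fixed blue open tray, outside 240 (x) x 150 (y) x 30 mm high, walls and floor 5 mm thick; origin under its centre, floor at 5 mm; its -x half (towards the robot) is empty, an offcut lies in the +x half. The block goes in the empty half.
- offcut: dark wood offcut 50 x 70 x 25 mm, lying in the far end of the tray; origin under its centre
- vase_a: pale turned wooden vase, 147 mm tall, 66 mm across, a bystander at the back of the bench; origin under its centre
- vase_b: brown turned wooden vase, 127 mm tall, 70 mm across, a bystander at the back of the bench; origin under its centre
- glue: white glue bottle with red cap, 150 mm tall, 60 mm across, a bystander at the back; origin under its centre
- mallet: mallet (hammer shape, head away from the robot) lying on the left of the bench, a bystander
- clamp: red bar clamp 420 mm long, 40 mm high, lying on the right of the bench, a bystander
There are look-alikes about, which are no part of the job. Leave any red look-alike of the block alone.

How it is judged:
On the way, in this order (a step that is already met when the one before it is completed fails the run):
1. the sanding block lies flat in the empty end of the tray, released, with the lid shut (x of block in the frame of tray between -0.115 and 0 m and y of block in the frame of tray between -0.07 and 0.07 m and z of block in the frame of tray below 0.015 m and angle between block's own z axis and vertical below 0.15 rad and linear speed of block below 0.03 m/s and contact force between the fingers and block below 0.05 N and value of joint lid below 0.05 rad), for 0.2 s.
2. the lid is held past its balance point (more than 1.0 rad open) (value of joint lid above 1 rad and contact force between the fingers and chest above 0.1 N), for 0.1 s.
At the end, for the whole second after the job is handed in: The block lies flat (within 0.15 rad), released and at rest in the empty -x half of the tray, and the fingers hold the lid (contact over 0.1 N) still, between 0.74 and 0.925 rad, just below its balance point at 0.95 rad, through the last second (x of block in the frame of tray between -0.115 and 0 m and y of block in the frame of tray between -0.07 and 0.07 m and z of block in the frame of tray below 0.015 m and angle between block's own z axis and vertical below 0.15 rad and linear speed of block below 0.03 m/s and contact force between the fingers and block below 0.05 N and value of joint lid between 0.74 and 0.925 rad and velocity of joint lid between -0.08 and 0.08 rad/s and contact force between the fingers and chest above 0.1 N); the arm keeps its last pose, push and grip.
It fails at once if the lid swings up close to its stop (beyond 1.4 rad) (value of joint lid above 1.4 rad).
It fails at once if the block is dropped from more than about 2 cm (contact force between the fingers and block below 0.01 N and linear speed of block above 0.65 m/s).
It fails at once if something else on the bench is moved by more than 30 mm (distance of any of offcut, vase_a, vase_b, glue, mallet, clamp from where it was at the start of the episode above 0.03 m).
It also fails if it takes over 58 s, if anything falls off the work surface, if the arm or the gripper's body presses on something with over 40 N, if the wrist force passes 120 N, or if a joint passes its speed limit or range.

## Working session

There is one attempt and no reset: what is moved stays moved. The work goes in short steps, Python scripts to look and compute and a tool call to move; the robot and the scene stay as the last step left them, time stands still between calls to the robot, and variables do not carry over. Pictures are saved under pics/ and viewed, and the job is handed in when it is done.

Besides the shell and the picture viewer there is one more tool, called after "Call:" as name(argument=value, ...), one argument or row to a line, values as JSON. play_rows: Moves the arm, as the interface text tells. Its arguments: {"type":"object","properties":{"steps":{"type":"array"},"fingers":{"type":"number"},"squeeze":{"type":"number"}},"required":["steps"]}

```bash
ls; mkdir -p pics
cat > h.py <<'E'
import numpy as np, cv2
from station import manip
def ray(pic,uv):
    K=np.array(pic["K"]);T=np.array(pic["world_from_camera"])
    d=T[:3,:3]@np.linalg.solve(K,[uv[0],uv[1],1]);return T[:3,3],d
def atz(pic,uv,z):
    o,d=ray(pic,uv);return o+d*(z-o[2])/d[2]
def proj(pic,P):
    K=np.array(pic["K"]);T=np.linalg.inv(np.array(pic["world_from_camera"]))
    c=T[:3,:3]@np.array(P)+T[:3,3];p=K@c;return p[:2]/p[2]
def save(pic,name,crop=None,s=1):
    im=pic["img"]
    if crop: im=im[crop[1]:crop[3],crop[0]:crop[2]]
    im=cv2.resize(im,None,fx=s,fy=s,interpolation=cv2.INTER_CUBIC)
    cv2.imwrite("pics/"+name+".png",im[:,:,::-1])
E
python3 - <<'E'
from h import *
for n in("top","side"):
    p=manip.snapshot(n);save(p,n+"0")
    print(n,np.round(p["world_from_camera"],3).tolist())
    for l in("block","lid_bar","lid_hinge","tray","chest","offcut"):
        print(l,[(np.round(r["point"],1).tolist(),round(r["score"],2)) for r in manip.pinpoint(l,p)][:4])
        print("   reg",[(np.round(r["rect"]).tolist(),round(r["score"],2)) for r in manip.regions_of(l,p)][:4])
print(manip.sense())
E
```

```text
pics
top [[-0.027, -0.987, 0.156, 0.438], [-1.0, 0.027, 0.0, -0.005], [-0.005, -0.156, -0.988, 1.192], [0.0, 0.0, 0.0, 1.0]]
block [([434.9, 209.4], 0.98), ([389.1, 150.3], 0.58), ([380.2, 205.9], 0.57)]
   reg [([379.0, 137.0, 405.0, 167.0], 0.85), ([422.0, 200.0, 452.0, 223.0], 0.8), ([372.0, 189.0, 391.0, 220.0], 0.63)]
lid_bar [([372.6, 245.2], 0.6)]
   reg [([326.0, 174.0, 418.0, 262.0], 0.9)]
lid_hinge [([375.1, 179.4], 0.75)]
   reg [([327.0, 174.0, 417.0, 263.0], 0.93)]
tray [([263.1, 213.9], 0.76), ([152.2, 241.9], 0.65)]
   reg [([236.0, 174.0, 290.0, 258.0], 0.71), ([458.0, 160.0, 507.0, 298.0], 0.15)]
chest [([368.5, 222.3], 0.98), ([370.3, 246.1], 0.53), ([381.5, 203.1], 0.31)]
   reg [([459.0, 160.0, 504.0, 298.0], 0.64), ([326.0, 175.0, 417.0, 263.0], 0.61), ([251.0, 131.0, 273.0, 158.0], 0.58)]
offcut [([262.9, 189.0], 0.74)]
   reg [([250.0, 180.0, 271.0, 196.0], 0.77), ([461.0, 160.0, 509.0, 299.0], 0.2)]
side [[-0.931, -0.21, 0.297, 0.287], [-0.364, 0.506, -0.782, 0.8], [0.013, -0.836, -0.548, 0.697], [0.0, 0.0, 0.0, 1.0]]
block [([336.8, 175.5], 0.77), ([292.1, 18
[... 670 characters left out ...]
0, 272.0], 0.77)]
{'t': 1.3, 'q': array([-1.39348963e+00,  5.27468951e-01,  1.43272072e+00, -2.20217360e-05,
        1.18144559e+00, -1.78469734e-01]), 'qd': array([-1.70396351e-04,  9.02537036e-04, -2.24383857e-04, -1.08119045e-03,
       -4.68042831e-05, -1.27599319e-03]), 'tau': array([ 9.50529429e-04, -4.42328203e+01, -1.78416771e+01, -9.27528254e-05,
        7.89849601e-04, -3.38691038e-06]), 'tcp_pos': array([ 0.21773079, -0.5857995 ,  0.25632288]), 'tool_rot': array([ 9.84218831e-01,  1.76955623e-01, -1.01742890e-05, -2.13080896e-05]), 'force': array([-0.07074737,  0.03316205, -0.28593877]), 'ft_torque': array([-0.02046188,  0.00745101, -0.05435689]), 'finger_gap': 0.9993341394184191}
```

View pics/top0.png

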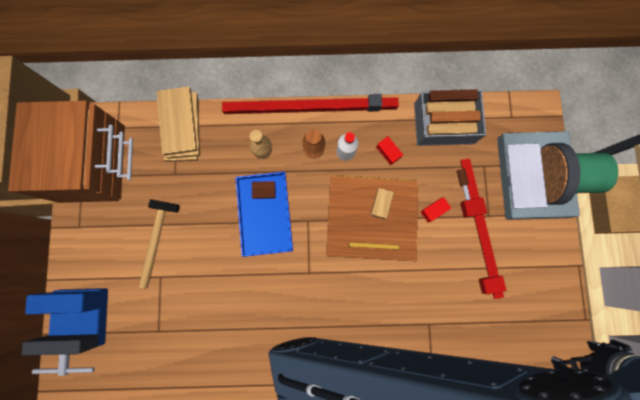

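View pics/side0.png

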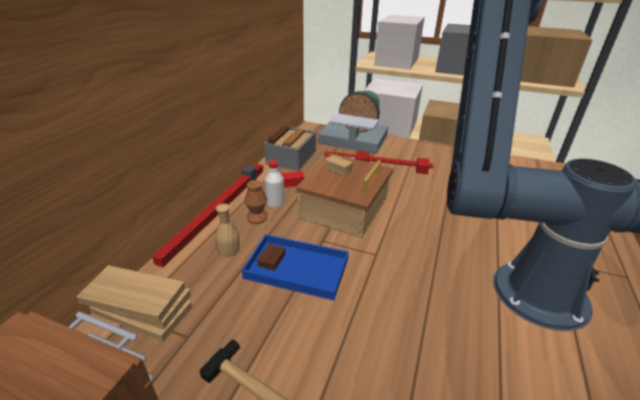

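Run:
```python
import cv2
a=cv2.imread("pics/top0.png")[165:270,230:460]
cv2.imwrite("pics/top0c.png",cv2.resize(a,None,fx=3.4,fy=3.4,interpolation=cv2.INTER_CUBIC))
a=cv2.imread("pics/side0.png")[145:310,235:400]
cv2.imwrite("pics/side0c.png",cv2.resize(a,None,fx=3.6,fy=3.6,interpolation=cv2.INTER_CUBIC))
```

```text
(no output)
```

View pics/top0c.png

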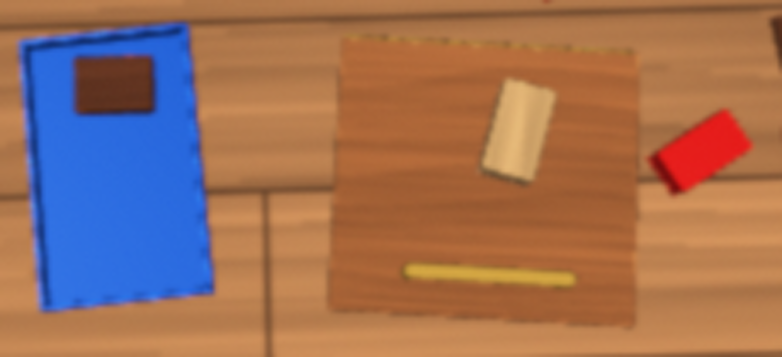

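View pics/side0c.png

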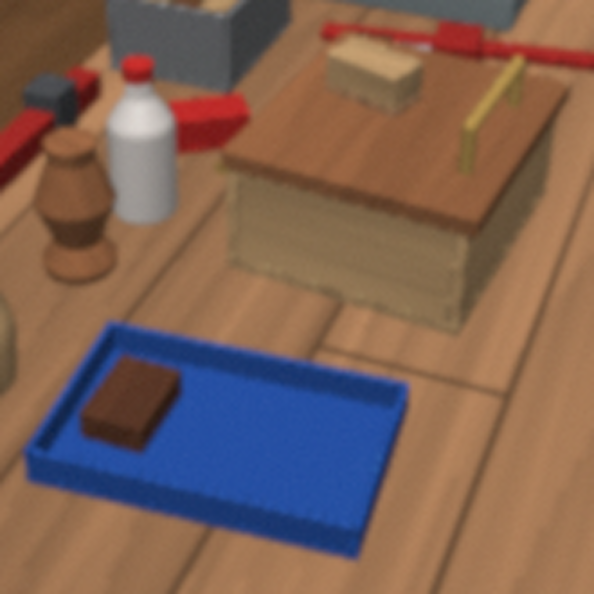

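Run:
```python
from h import *
p=manip.snapshot("top"); save(p,"b0",(360,180,405,230),12)
def c(u,v): return (230+(u+.5)/3.4-.5,165+(v+.5)/3.4-.5)
L=[atz(p,c(*x),.118) for x in [(341,37),(636,50),(634,326),(330,308)]]
print("lid",np.round(L,4).tolist(), [round(np.linalg.norm(L[i]-L[(i+1)%4]),4) for i in range(4)],np.mean(L,0))
B=[atz(p,c(*x),.160) for x in [(405,270),(575,281)]]
print("bar",np.round(B,4).tolist(),np.linalg.norm(B[0]-B[1]),np.mean(B,0))
T=[atz(p,c(*x),.03) for x in [(21,42),(187,24),(214,293),(44,311)]]
print("tray",np.round(T,4).tolist(),[round(np.linalg.norm(T[i]-T[(i+1)%4]),4) for i in range(4)],np.mean(T,0))
d=L[1]-L[0]+L[2]-L[3]; print("chest yaw", np.arctan2(d[0],-d[1])*1, "y-axis dir(+y)", -d/np.linalg.norm(d))
d=L[0]-L[3]+L[1]-L[2]; print("lid x yaw",np.arctan2(d[1],d[0]))
d=B[0]-B[1];print("bar yaw",np.arctan2(-d[0],d[1]))
d=T[0]-T[3]+T[1]-T[2];print("tray yaw",np.arctan2(d[1],d[0]))
for l,z in(("lid_bar",.158),("lid_hinge",.1),("block",.118),("tray",0)):
    for r in manip.pinpoint(l,p): print(l,atz(p,r["point"],z).round(4),round(r["score"],2),np.round(r["point"],1))
for r in manip.regions_of("block",p): print(r["rect"],r["pixels"].sum())
p=manip.snapshot("side");save(p,"b1",(315,145,400,215),9)
```

```text
lid [[0.674, -0.0489, 0.118], [0.6564, -0.2897, 0.118], [0.4337, -0.2731, 0.118], [0.4543, -0.0329, 0.118]] [np.float64(0.2414), np.float64(0.2233), np.float64(0.241), np.float64(0.2203)] [ 0.55458105 -0.16116105  0.118     ]
bar [[0.4809, -0.0902, 0.16], [0.469, -0.2198, 0.16]] 0.1301534943569874 [ 0.474979   -0.15502817  0.16      ]
tray [[0.6967, 0.2315, 0.03], [0.7089, 0.0839, 0.03], [0.4711, 0.0642, 0.03], [0.4597, 0.2107, 0.03]] [np.float64(0.1481), np.float64(0.2386), np.float64(0.1469), np.float64(0.2379)] [0.58413197 0.14756391 0.03      ]
chest yaw -0.07927082758021355 y-axis dir(+y) [ 0.07918783  0.99685971 -0.        ]
lid x yaw -0.07344650550645695
bar yaw -0.09147212486333248
tray yaw 0.0851037617676948
lid_bar [ 0.4785 -0.158   0.158 ] 0.62 [374.7 244.3]
block [ 0.734  -0.2077  0.118 ] 0.93 [385.7 153.1]
block [ 0.5672 -0.3358  0.118 ] 0.57 [435.7 210.7]
block [ 0.5828 -0.1837  0.118 ] 0.56 [380.  206.6]
tray [0.58   0.1442 0.    ] 0.88 [266.3 215.8]
[423.5, 196.0, 448.7, 224.6] 382
[378.2, 135.9, 401.6, 166.8] 401
[372.2, 185.1, 390.8, 219.7] 471
```

View pics/b0.png

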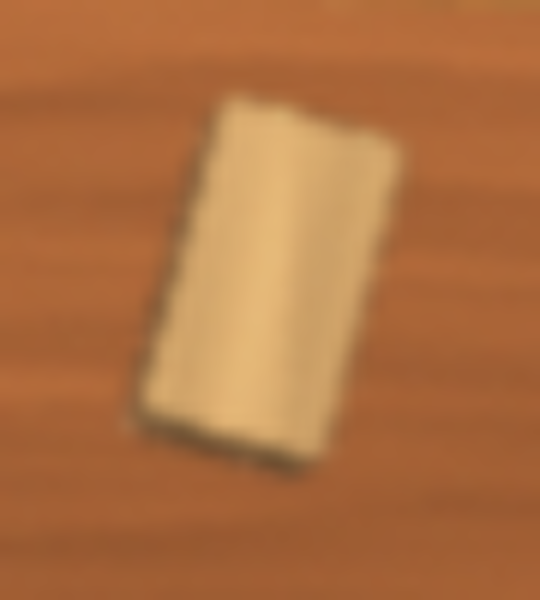

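View pics/b1.png

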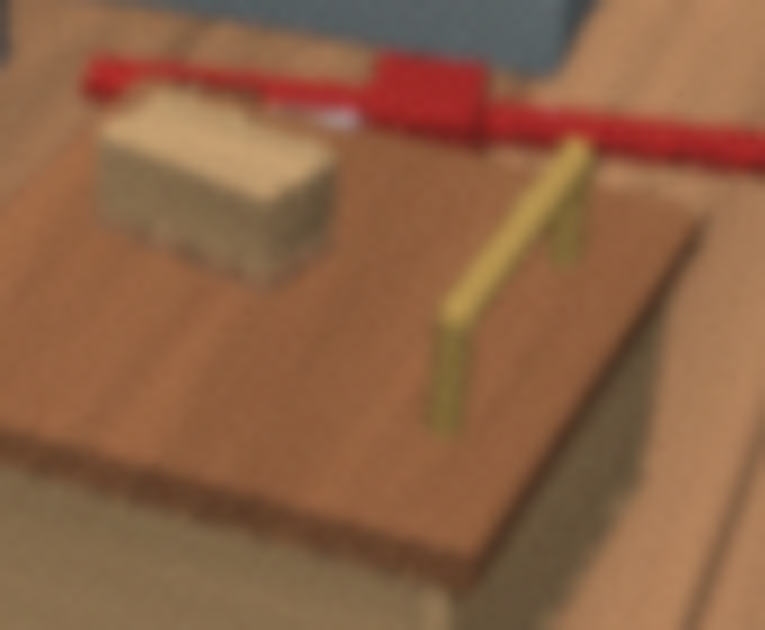

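Run:
```python
from h import *
import numpy as np
p=manip.snapshot("top");s=manip.snapshot("side")
def tri(a,b):
    (o1,d1),(o2,d2)=ray(p,a),ray(s,b)
    A=np.stack([d1,-d2],1);t=np.linalg.lstsq(A,o2-o1,rcond=None)[0]
    x,y=o1+d1*t[0],o2+d2*t[1];return ((x+y)/2).round(4),round(np.linalg.norm(x-y),4)
c=lambda u,v:(360+(u+.5)/12-.5,180+(v+.5)/12-.5)
e=lambda u,v:(315+(u+.5)/9-.5,145+(v+.5)/9-.5)
C=[atz(p,c(*x),.156) for x in [(220,98),(402,142),(322,460),(140,412)]]
print(np.round(C,4).tolist(),[round(np.linalg.norm(C[i]-C[(i+1)%4]),4) for i in range(4)],np.mean(C,0))
d=C[0]-C[3]+C[1]-C[2];print("block yaw",np.arctan2(d[1],d[0]))
# side corners: far-right etc
# top view TL(220,98)= +x+y ; side: left corner(100,135); near (far from..)
for a,b in [((220,98),(100,140)),((402,142),(155,92)),((322,460),(335,155)),((140,412),(268,200))]:
    print(tri(c(*a),e(*b)))
c2=lambda u,v:(230+(u+.5)/3.4-.5,165+(v+.5)/3.4-.5)
print("bar",tri(c2(407,270),e(453,315)),tri(c2(573,281),e(578,145)))
# hinge-side check: project predictions
o=np.array([.5546,-.1612,0])
print(manip.sense()["t"])
# IK-less: list pose quaternion
```

```text
[[0.6288, -0.1744, 0.156], [0.6177, -0.2143, 0.156], [0.5472, -0.1926, 0.156], [0.5589, -0.1531, 0.156]] [np.float64(0.0414), np.float64(0.0738), np.float64(0.0412), np.float64(0.073)] [ 0.58811781 -0.1836118   0.156     ]
block yaw -0.2970527437727223
(array([ 0.627 , -0.1752,  0.1541]), np.float64(0.0043))
(array([ 0.6181, -0.2144,  0.1553]), np.float64(0.0007))
(array([ 0.5467, -0.1928,  0.1558]), np.float64(0.0009))
(array([ 0.5582, -0.1533,  0.156 ]), np.float64(0.0013))
bar (array([ 0.4797, -0.0917,  0.1635]), np.float64(0.0022)) (array([ 0.4689, -0.2176,  0.1634]), np.float64(0.0002))
1.75
```

Candidates for the block: the pale wood block on the lid at top (381,203), a red block at (435,209) and a red block at (389,150). The pale one on the lid fits the description, and its measured size of 73 x 41 mm with the top at 155 mm agrees. The close crop confirms it, so I'm reaching for that one.

Call:
play_rows(
  steps=[
    [[0.0487,-0.0248,0,0,0,0],[0.0487,-0.0248,0,0,0,0],[0.0487,-0.0248,0,0,0,0],[0.0487,-0.0248,0,0,0,0],[0.0487,-0.0248,0,0,0,0],[0.0487,-0.0248,0,0,0,0],[0.0487,-0.0248,0,0,0,0],[0.0487,-0.0248,0,0,0,0],[0.0487,-0.0248,0,0,0,0],[0.0487,-0.0248,0,0,0,0]],
  ],
  fingers=1,
)

```text
t: 3.0
tcp_pos: [0.589, -0.1823, 0.2565]
tool_rot: [0.984, 0.177, 0.0, 0.0]
force: [0.2, -0.5, 0.3]
finger_gap: 1.001
```

Call:
play_rows(
  steps=[
    [[0,0,0,0,0,9.35],[0,0,0,0,0,9.35],[0,0,0,0,0,9.35],[0,0,0,0,0,9.35],[0,0,0,0,0,0]],
  ],
)

```text
t: 3.62
tcp_pos: [0.5879, -0.1837, 0.2563]
tool_rot: [0.989, -0.147, 0.0, 0.0]
force: [-0.5, 0.1, 0.4]
finger_gap: 0.997
```

```bash
cat >> h.py <<'E'
from scipy.spatial.transform import Rotation as R
def togo(P,yaw=None):
    s=manip.sense();M=R.from_quat(s["tool_rot"]).as_matrix()
    psi=np.arctan2(M[1,0],M[0,0])
    print("t",round(s["t"],2),"tcp",s["tcp_pos"].round(4),"yaw",psi.round(4),"z",M[:,2].round(4),"F",np.round(s["force"],2),"gap",round(s["finger_gap"],3))
    if P is not None: print("tool shift",(M.T@(np.array(P)-s["tcp_pos"])).round(4), "turn z deg", None if yaw is None else np.degrees(psi-yaw).round(2))
E
python3 - <<'E'
from h import *
togo([.588,-.184,.150],-.297)
E
```

```text
t 3.62 tcp [ 0.5879 -0.1837  0.2563] yaw -0.295 z [ 0. -0. -1.] F [-0.48  0.06  0.43] gap 0.997
tool shift [0.0002 0.0003 0.1063] turn z deg 0.11
```

Call:
play_rows(
  steps=[
    [[0,0,0.03,0,0,0],[0,0,0.03,0,0,0],[0,0,0.025,0,0,0],[0,0,0.015,0,0,0],[0,0,0.006,0,0,0],[0,0,0,0,0,0]],
  ],
)

```text
t: 4.38
tcp_pos: [0.5881, -0.1838, 0.1505]
tool_rot: [0.989, -0.148, 0.0, 0.0]
force: [0.0, 0.3, -0.0]
finger_gap: 1.002
```

Call:
play_rows(
  steps=[
    [[0,0,0,0,0,0],[0,0,0,0,0,0],[0,0,0,0,0,0],[0,0,0,0,0,0],[0,0,0,0,0,0],[0,0,0,0,0,0]],
  ],
  fingers=0,
  squeeze=30,
)

```text
t: 5.12
tcp_pos: [0.5882, -0.1841, 0.1512]
tool_rot: [0.989, -0.148, 0.001, 0.0]
force: [-1.4, -0.7, 5.2]
finger_gap: 0.484
```

Run:
```python
from h import *
togo(None)
s=manip.snapshot("side");save(s,"s1",(280,90,420,240),4)
```

```text
t 5.12 tcp [ 0.5882 -0.1841  0.1512] yaw -0.2968 z [ 1.2e-03 -9.0e-04 -1.0e+00] F [-1.38 -0.66  5.24] gap 0.484
```

View pics/s1.png

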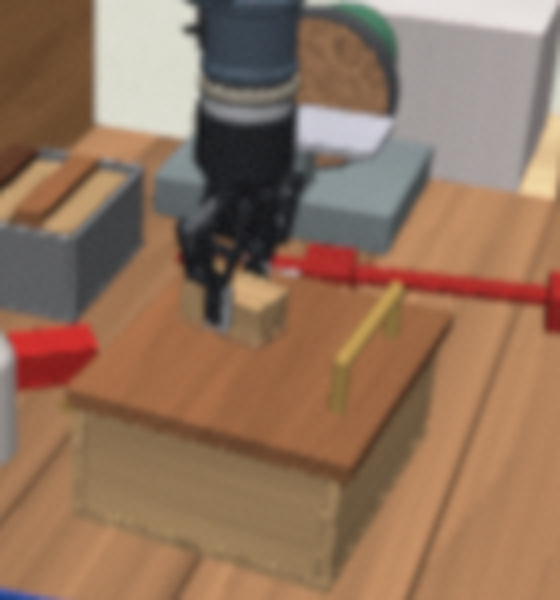

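The fingers have closed on the pale block at (235,305) in the crop, with the opening at about 41 mm. Next I lift it.

Call:
play_rows(
  steps=[
    [[0,0,-0.01,0,0,0],[0,0,-0.025,0,0,0],[0,0,-0.03,0,0,0],[0,0,-0.025,0,0,0],[0,0,-0.01,0,0,0],[0,0,0,0,0,0]],
  ],
)

```text
t: 5.92
tcp_pos: [0.5879, -0.1836, 0.2506]
tool_rot: [0.989, -0.148, 0.0, 0.0]
force: [-1.1, 0.8, -0.3]
finger_gap: 0.485
```

Run:
```python
from h import *
togo([.526,.1427,.25],.085)
s=manip.snapshot("side");save(s,"s2",(280,70,420,220),4)
```

```text
t 5.92 tcp [ 0.5879 -0.1836  0.2506] yaw -0.2969 z [ 5.e-04 -2.e-04 -1.e+00] F [-1.05  0.77 -0.28] gap 0.485
tool shift [-0.1546 -0.294   0.0005] turn z deg -21.88
```

View pics/s2.png

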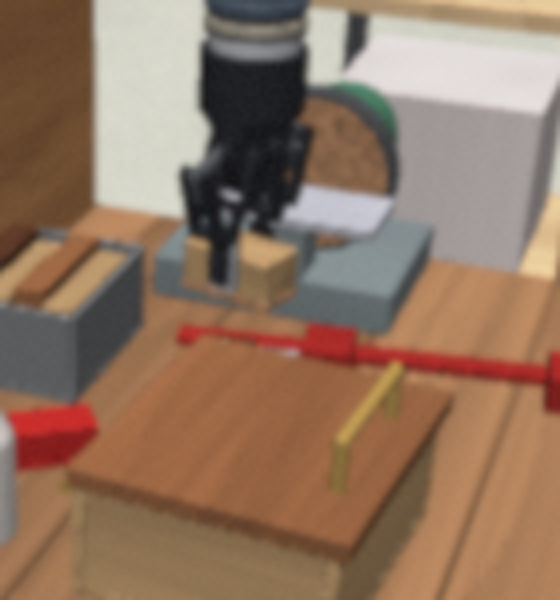

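The block hangs level in the jaws at (240,270). Next I carry it over the tray.

Call:
play_rows(
  steps=[
    [[-0.0155,-0.0294,0,0,0,0],[-0.0155,-0.0294,0,0,0,0],[-0.0155,-0.0294,0,0,0,0],[-0.0155,-0.0294,0,0,0,0],[-0.0155,-0.0294,0,0,0,0],[-0.0155,-0.0294,0,0,0,0],[-0.0155,-0.0294,0,0,0,0],[-0.0155,-0.0294,0,0,0,0],[-0.0155,-0.0294,0,0,0,0],[-0.0155,-0.0294,0,0,0,0]],
  ],
)

```text
t: 7.22
tcp_pos: [0.5245, 0.1438, 0.2488]
tool_rot: [0.989, -0.148, -0.002, 0.0]
force: [-0.2, -1.1, -1.0]
finger_gap: 0.486
```

Call:
play_rows(
  steps=[
    [[0,0,0.02,0,0,-7.3],[0,0,0.03,0,0,-7.3],[0,0,0.03,0,0,-7.3],[0,0,0.02,0,0,0],[0,0,0,0,0,0]],
  ],
)

```text
t: 7.85
tcp_pos: [0.5236, 0.1426, 0.1477]
tool_rot: [0.999, 0.043, -0.003, 0.0]
force: [-0.0, -0.4, -0.5]
finger_gap: 0.487
```

Run:
```python
from h import *
togo([.526,.1427,.0385],.085)
s=manip.snapshot("side");save(s,"s3",(230,120,380,310),3)
```

```text
t 7.85 tcp [0.5236 0.1426 0.1477] yaw 0.0851 z [-6.7e-03 -4.0e-04 -1.0e+00] F [-0.05 -0.38 -0.49] gap 0.487
tool shift [3.200e-03 1.000e-04 1.092e-01] turn z deg 0.01
```

View pics/s3.png

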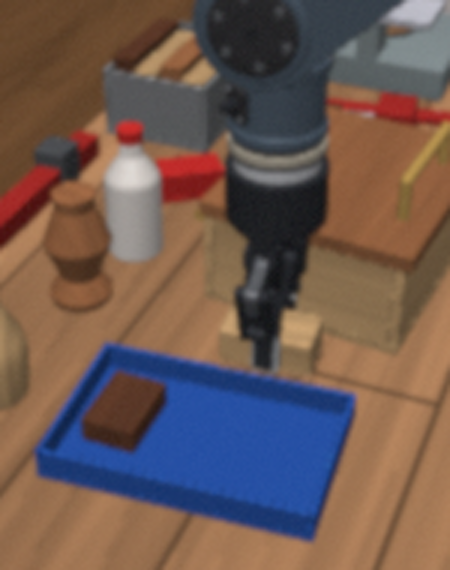

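The block is still held level, above the near half of the tray. I lower it most of the way, then go slowly.

Call:
play_rows(
  steps=[
    [[0.002,0,0.02,0,0,0],[0,0,0.03,0,0,0],[0,0,0.03,0,0,0],[0,0,0.015,0,0,0],[0,0,0.008,0,0,0],[0,0,0,0,0,0]],
  ],
)

```text
t: 8.65
tcp_pos: [0.528, 0.1429, 0.0475]
tool_rot: [0.999, 0.043, 0.0, -0.0]
force: [0.7, 1.0, -0.6]
finger_gap: 0.489
```

Call:
play_rows(
  steps=[
    [[0,0,0.002,0,0,0],[0,0,0.002,0,0,0],[0,0,0.0015,0,0,0],[0,0,0,0,0,0]],
  ],
)

```text
t: 9.15
tcp_pos: [0.5276, 0.1429, 0.0418]
tool_rot: [0.999, 0.043, -0.0, -0.0]
force: [-0.1, 0.5, -0.5]
finger_gap: 0.486
```

Call:
play_rows(
  steps=[
    [[0,0,0.001,0,0,0],[0,0,0.001,0,0,0],[0,0,0.001,0,0,0],[0,0,0,0,0,0]],
  ],
)

```text
t: 9.65
tcp_pos: [0.5276, 0.1429, 0.0387]
tool_rot: [0.999, 0.043, -0.0, 0.0]
force: [0.5, -0.1, -1.0]
finger_gap: 0.487
```

Run:
```python
from h import *
togo(None)
s=manip.snapshot("side");save(s,"s4",(230,190,380,310),4)
```

```text
t 9.65 tcp [0.5276 0.1429 0.0387] yaw 0.0853 z [-2.e-04 -0.e+00 -1.e+00] F [ 0.47 -0.1  -0.98] gap 0.487
```

View pics/s4.png

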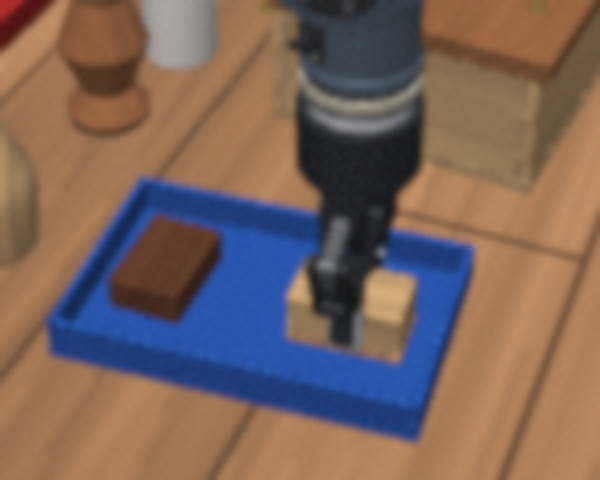

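The block is just above the floor of the tray's near half. I continue down in millimetre steps until I feel contact.

Call:
play_rows(
  steps=[
    [[0,0,0.001,0,0,0],[0,0,0.001,0,0,0],[0,0,0,0,0,0]],
  ],
)

```text
t: 10.07
tcp_pos: [0.5277, 0.143, 0.0383]
tool_rot: [0.999, 0.043, 0.0, 0.0]
force: [-3.4, -0.5, 9.4]
finger_gap: 0.489
```

Contact at 0.0383, within 0.1 mm of the prediction. I release and retreat.

Call:
play_rows(
  steps=[
    [[0,0,-0.001,0,0,0],[0,0,0,0,0,0],[0,0,0,0,0,0],[0,0,0,0,0,0],[0,0,0,0,0,0]],
  ],
  fingers=0.85,
)

```text
t: 10.7
tcp_pos: [0.5276, 0.1429, 0.0377]
tool_rot: [0.999, 0.043, -0.0, -0.0]
force: [0.1, -0.1, 0.4]
finger_gap: 0.849
```

Call:
play_rows(
  steps=[
    [[0,0,-0.02,0,0,0],[0,0,-0.03,0,0,0],[0,0,-0.04,0,0,0],[0,0,-0.05,0,0,0],[0,0,-0.05,0,0,0],[0,0,-0.03,0,0,0],[0,0,0,0,0,0]],
  ],
)

```text
t: 11.58
tcp_pos: [0.529, 0.1431, 0.2604]
tool_rot: [0.999, 0.043, 0.003, -0.0]
force: [0.8, -0.0, -0.5]
finger_gap: 0.847
```

Run:
```python
from h import *
togo([.4745,-.1548,.25],1.486)
s=manip.snapshot("side");save(s,"s5",(230,140,400,310),3.5)
p=manip.snapshot("top");save(p,"t5",(220,150,460,270),3.3)
```

```text
t 11.57 tcp [0.529  0.1431 0.2604] yaw 0.0854 z [ 6.3e-03  4.0e-04 -1.0e+00] F [ 0.77 -0.02 -0.51] gap 0.847
tool shift [-0.0798  0.2922  0.01  ] turn z deg -80.25
```

View pics/s5.png

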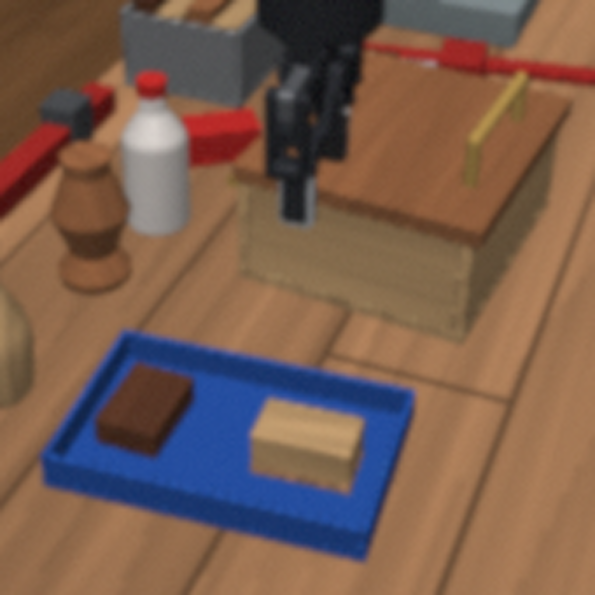

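Block sits flat in the near half of the tray at crop (305,440), and the lid is still shut. Next I go above the bar and turn the jaws across it.

Call:
play_rows(
  steps=[
    [[-0.0078,0.0293,0,0,0,0],[-0.0078,0.0293,0,0,0,0],[-0.0078,0.0293,0,0,0,0],[-0.0078,0.0293,0,0,0,0],[-0.0078,0.0293,0,0,0,0],[-0.0078,0.0293,0,0,0,0],[-0.0078,0.0293,0,0,0,0],[-0.0078,0.0293,0,0,0,0],[-0.0078,0.0293,0,0,0,0],[-0.0078,0.0293,0,0,0,0]],
  ],
)

```text
t: 12.92
tcp_pos: [0.4736, -0.156, 0.2557]
tool_rot: [0.999, 0.043, -0.002, -0.001]
force: [0.6, 0.3, -1.0]
finger_gap: 0.848
```

Call:
play_rows(
  steps=[
    [[0,0,0,0,0,-10.05],[0,0,0,0,0,-10.05],[0,0,0,0,0,-10.05],[0,0,0,0,0,-10.05],[0,0,0,0,0,-10.05],[0,0,0,0,0,-10.05],[0,0,0,0,0,-10.05],[0,0,0,0,0,-10.05],[0,0,0,0,0,0]],
  ],
)

```text
t: 14.05
tcp_pos: [0.4739, -0.1551, 0.256]
tool_rot: [0.736, 0.677, -0.001, -0.002]
force: [-0.1, 0.5, -0.2]
finger_gap: 0.85
```

Run:
```python
from h import *
togo([.476,-.1553,.164],1.488)
s=manip.snapshot("side");save(s,"s6",(290,90,420,240),4)
p=manip.snapshot("top");save(p,"t6",(220,150,460,270),3.3)
```

```text
t 14.05 tcp [ 0.4739 -0.1551  0.256 ] yaw 1.4864 z [-0.0036  0.0021 -1.    ] F [-0.05  0.54 -0.2 ] gap 0.85
tool shift [-0.0002  0.0024  0.092 ] turn z deg -0.09
```

View pics/s6.png

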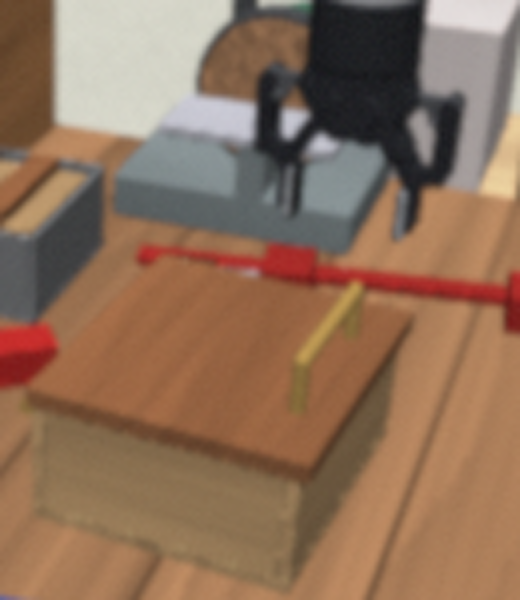

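View pics/t6.png

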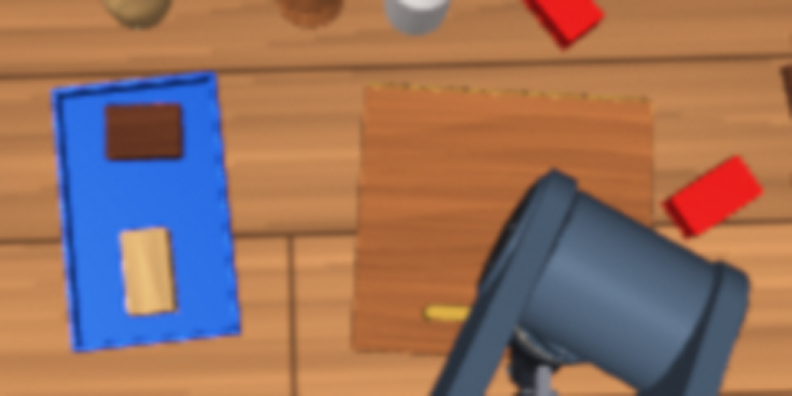

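The block sits in the tray's near half at crop (148,272), and the open jaws straddle the bar. Next I descend and grip lightly.

Call:
play_rows(
  steps=[
    [[0,0.002,0.02,0,0,0],[0,0,0.03,0,0,0],[0,0,0.025,0,0,0],[0,0,0.012,0,0,0],[0,0,0.005,0,0,0],[0,0,0,0,0,0]],
  ],
)

```text
t: 14.9
tcp_pos: [0.4771, -0.156, 0.166]
tool_rot: [0.736, 0.677, 0.0, 0.0]
force: [0.2, 0.3, 0.2]
finger_gap: 0.852
```

Call:
play_rows(
  steps=[
    [[0,0,0,0,0,0],[0,0,0,0,0,0],[0,0,0,0,0,0],[0,0,0,0,0,0],[0,0,0,0,0,0],[0,0,0,0,0,0],[0,0,0,0,0,0],[0,0,0,0,0,0]],
  ],
  fingers=0,
  squeeze=20,
)

```text
t: 15.9
tcp_pos: [0.4773, -0.1559, 0.166]
tool_rot: [0.736, 0.677, 0.0, 0.0]
force: [2.1, 1.9, 2.2]
finger_gap: 0.126
```

Run:
```python
from h import *
togo([.476,-.1553,.164],1.488)
print(manip.sense()["q"].round(3))
s=manip.snapshot("side");save(s,"s7",(290,90,420,240),4)
```

```text
t 15.9 tcp [ 0.4773 -0.1559  0.166 ] yaw 1.4884 z [ 1.e-03 -3.e-04 -1.e+00] F [2.14 1.87 2.18] gap 0.126
tool shift [ 0.0005 -0.0013  0.002 ] turn z deg 0.02
[-0.539  0.502  1.826  0.     0.813 -0.457]
```

View pics/s7.png

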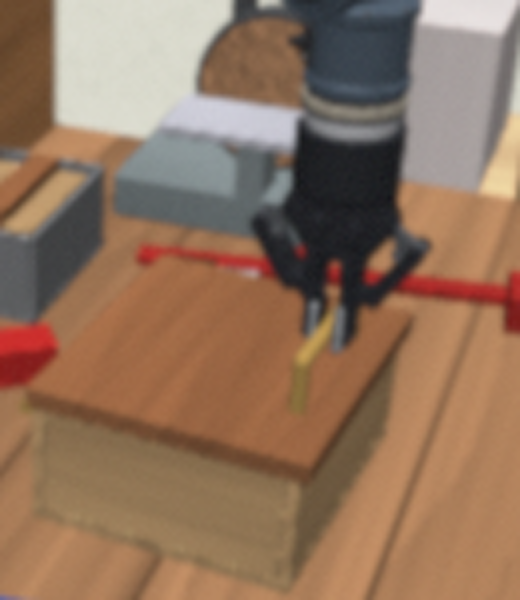

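Run:
```python
import numpy as np
r=np.hypot(.185,.058);f=np.arctan2(.058,.185)
th=np.concatenate([[0,.02],np.arange(.06,1.15,.04)])
x=-r*np.cos(f+th);z=r*np.sin(f+th)
for a,dx,dz in zip(th[1:],np.diff(x),np.diff(z)): print(round(a,3),"[0, %.4f, %.4f, 0,0,0]"%(dx,-dz))
```

```text
0.02 [0, 0.0012, -0.0037, 0,0,0]
0.06 [0, 0.0026, -0.0073, 0,0,0]
0.1 [0, 0.0029, -0.0072, 0,0,0]
0.14 [0, 0.0032, -0.0071, 0,0,0]
0.18 [0, 0.0035, -0.0069, 0,0,0]
0.22 [0, 0.0037, -0.0068, 0,0,0]
0.26 [0, 0.0040, -0.0066, 0,0,0]
0.3 [0, 0.0043, -0.0065, 0,0,0]
0.34 [0, 0.0045, -0.0063, 0,0,0]
0.38 [0, 0.0048, -0.0061, 0,0,0]
0.42 [0, 0.0050, -0.0059, 0,0,0]
0.46 [0, 0.0053, -0.0057, 0,0,0]
0.5 [0, 0.0055, -0.0055, 0,0,0]
0.54 [0, 0.0057, -0.0053, 0,0,0]
0.58 [0, 0.0059, -0.0050, 0,0,0]
0.62 [0, 0.0061, -0.0048, 0,0,0]
0.66 [0, 0.0063, -0.0045, 0,0,0]
0.7 [0, 0.0065, -0.0043, 0,0,0]
0.74 [0, 0.0066, -0.0040, 0,0,0]
0.78 [0, 0.0068, -0.0038, 0,0,0]
0.82 [0, 0.0069, -0.0035, 0,0,0]
0.86 [0, 0.0071, -0.0032, 0,0,0]
0.9 [0, 0.0072, -0.0029, 0,0,0]
0.94 [0, 0.0073, -0.0026, 0,0,0]
0.98 [0, 0.0074, -0.0023, 0,0,0]
1.02 [0, 0.0075, -0.0020, 0,0,0]
1.06 [0, 0.0076, -0.0017, 0,0,0]
1.1 [0, 0.0076, -0.0014, 0,0,0]
1.14 [0, 0.0077, -0.0011, 0,0,0]
```

Call:
play_rows(
  steps=[
    [[0,0.0012,-0.0037,0,0,0],[0,0.0026,-0.0073,0,0,0],[0,0.0029,-0.0072,0,0,0],[0,0.0032,-0.0071,0,0,0],[0,0.0035,-0.0069,0,0,0],[0,0.0037,-0.0068,0,0,0],[0,0.004,-0.0066,0,0,0],[0,0.0043,-0.0065,0,0,0]],
  ],
)

```text
t: 16.95
tcp_pos: [0.5015, -0.1579, 0.2182]
tool_rot: [0.735, 0.678, -0.001, -0.001]
force: [-2.5, -2.2, -3.3]
finger_gap: 0.127
```

Run:
```python
from h import *
togo(None)
s=manip.snapshot("side");save(s,"s8",(270,60,420,240),3.3)
```

```text
t 16.95 tcp [ 0.5015 -0.1579  0.2182] yaw 1.4889 z [-2.3e-03  1.0e-04 -1.0e+00] F [-2.48 -2.24 -3.29] gap 0.127
```

View pics/s8.png

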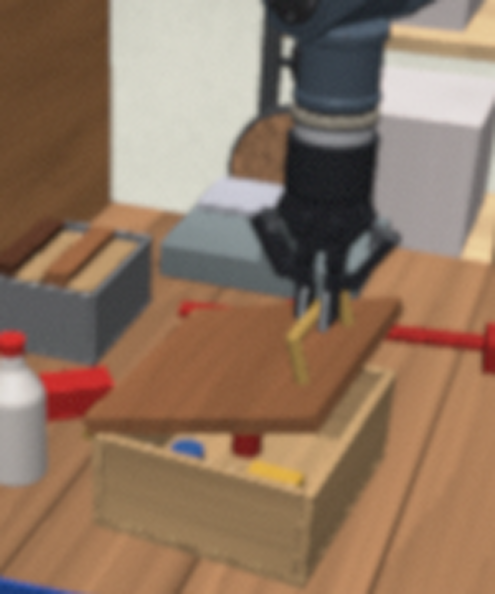

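The lid is opening with the bar in the jaws, and the forces are small. I continue along the arc.

Call:
play_rows(
  steps=[
    [[0,0.0045,-0.0063,0,0,0],[0,0.0048,-0.0061,0,0,0],[0,0.005,-0.0059,0,0,0],[0,0.0053,-0.0057,0,0,0],[0,0.0055,-0.0055,0,0,0],[0,0.0057,-0.0053,0,0,0],[0,0.0059,-0.005,0,0,0],[0,0.0061,-0.0048,0,0,0],[0,0.0063,-0.0045,0,0,0],[0,0.0065,-0.0043,0,0,0]],
  ],
)

```text
t: 18.25
tcp_pos: [0.5555, -0.1623, 0.2731]
tool_rot: [0.735, 0.678, -0.002, -0.002]
force: [-7.9, -1.8, 8.8]
finger_gap: 0.131
```

Call:
play_rows(
  steps=[
    [[0,0.0066,-0.004,0,0,0],[0,0.0068,-0.0038,0,0,0],[0,0.0069,-0.0035,0,0,0],[0,0.0071,-0.0032,0,0,0],[0,0,0,0,0,0]],
  ],
)

```text
t: 18.88
tcp_pos: [0.5854, -0.1649, 0.2883]
tool_rot: [0.736, 0.678, 0.0, 0.001]
force: [-4.1, -0.4, 7.8]
finger_gap: 0.13
```

```bash
cat >> h.py <<'E'
def theta():
    s=manip.sense();M=R.from_quat(s["tool_rot"]).as_matrix()
    g=s["tcp_pos"]+.006*M[:,2]
    e=np.array([np.cos(-.082),np.sin(-.082)])
    b0=np.array([.478,-.156])
    u=(g[:2]-b0)@e; z=g[2]-.1
    print("th(x,z)",np.arctan2(z,.185-u)-np.arctan2(.058,.185),"r",np.hypot(z,.185-u),"(.1939) u",u,"z",z)
E
python3 - <<'E'
from h import *
togo(None);theta()
s=manip.snapshot("side");save(s,"s9",(270,60,420,240),3.3)
for r in manip.pinpoint("lid_bar",s): print(r["point"],r["score"])
E
```

```text
t 18.88 tcp [ 0.5854 -0.1649  0.2883] yaw 1.4887 z [ 0.0015 -0.0011 -1.    ] F [-4.11 -0.39  7.84] gap 0.13
th(x,z) 0.8664101308013363 r 0.19798043598032017 (.1939) u 0.10779735445484677 z 0.18230744513537314
[340.5, 122.7] 0.64
```

View pics/s9.png

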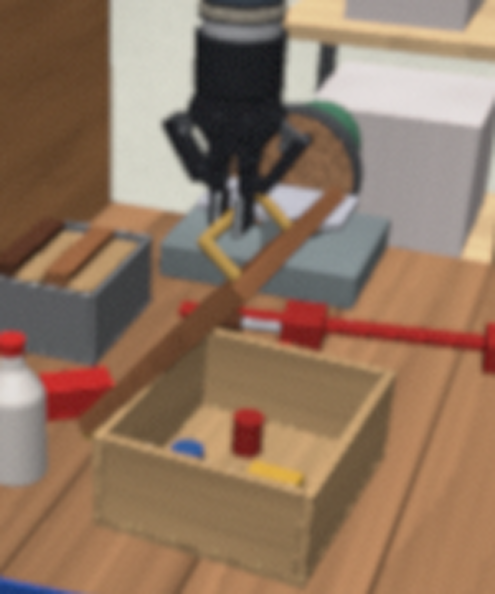

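Call:
play_rows(
  steps=[
    [[0,0.0064,-0.0045,0,0,0],[0,0.0073,-0.0026,0,0,0],[0,0.0074,-0.0023,0,0,0],[0,0.0075,-0.002,0,0,0],[0,0.0076,-0.0017,0,0,0],[0,0.0076,-0.0014,0,0,0],[0,0,0,0,0,0]],
  ],
)

```text
t: 19.85
tcp_pos: [0.6297, -0.1685, 0.3006]
tool_rot: [0.736, 0.678, 0.0, 0.001]
force: [-0.7, -2.8, 4.8]
finger_gap: 0.132
```

```bash
cat >> h.py <<'E'
def lidline(pic,th,dy=.122):
    c=np.array([.6615,-.170,.1]);w=-.082
    ex=np.array([np.cos(w),np.sin(w),0]);ey=np.array([-np.sin(w),np.cos(w),0]);ez=np.array([0,0,1.])
    al=-np.cos(th)*ex+np.sin(th)*ez; n=np.sin(th)*ex+np.cos(th)*ez
    return [proj(pic,c+ey*s+al*a+n*h) for s in(dy,-dy) for a,h in((0,0),(.218,0),(.218,.018),(-.004,.018))]
def overlay(pic,ths,name,crop,s):
    im=pic["img"][crop[1]:crop[3],crop[0]:crop[2]]
    im=cv2.resize(im,None,fx=s,fy=s,interpolation=cv2.INTER_CUBIC).copy()
    for th,col in zip(ths,[(255,0,0),(0,255,0),(0,0,255)]):
        L=np.array(lidline(pic,th))
        q=((L+.5-np.array(crop[:2]))*s).round().astype(np.int32)
        cv2.polylines(im,[q[:4]],True,col,1)
    cv2.imwrite("pics/"+name+".png",im[:,:,::-1])
E
python3 - <<'E'
from h import *
togo(None);theta()
s=manip.snapshot("side");overlay(s,[1.0,1.1,1.2],"s10",(270,60,420,240),3.3)
E
```

```text
t 19.85 tcp [ 0.6297 -0.1685  0.3006] yaw 1.4888 z [ 1.8e-03 -6.0e-04 -1.0e+00] F [-0.68 -2.81  4.77] gap 0.132
th(x,z) 1.1001095846934552 r 0.1973330082258187 (.1939) u 0.15222193753859928 z 0.19459166158067395
```

View pics/s10.png

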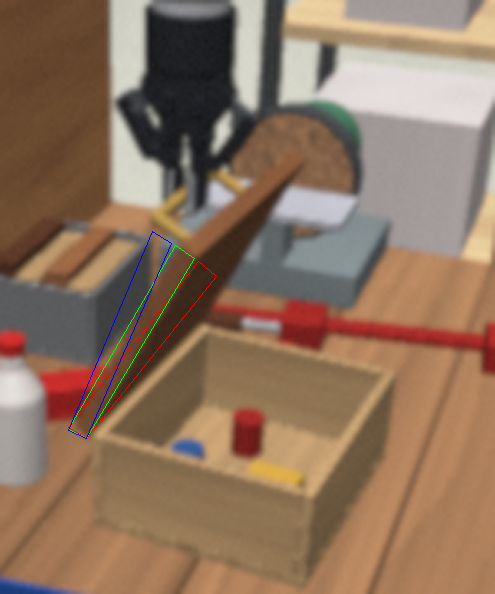

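The overlay for 1.1 rad (green) lies along the lid's edge, so the lid is held past the balance point. Next I bring it back to about 0.83 rad.

Call:
play_rows(
  steps=[
    [[0,0,0,0,0,0],[0,-0.0076,0.0014,0,0,0],[0,-0.0076,0.0017,0,0,0],[0,-0.0075,0.002,0,0,0],[0,-0.0074,0.0023,0,0,0],[0,-0.0073,0.0026,0,0,0],[0,-0.0072,0.003,0,0,0],[0,-0.0048,0.0022,0,0,0],[0,0,0,0,0,0],[0,0,0,0,0,0]],
  ],
)

```text
t: 21.15
tcp_pos: [0.5792, -0.1642, 0.2851]
tool_rot: [0.736, 0.677, -0.0, -0.0]
force: [-1.2, -2.6, 1.9]
finger_gap: 0.127
```

Run:
```python
from h import *
togo(None);theta()
s=manip.snapshot("side");overlay(s,[.74,.83,.925],"s11",(270,60,420,240),3.3)
```

```text
t 21.15 tcp [ 0.5792 -0.1642  0.2851] yaw 1.4885 z [-6.e-04  4.e-04 -1.e+00] F [-1.25 -2.56  1.93] gap 0.127
th(x,z) 0.830835039704813 r 0.19765047564473623 (.1939) u 0.10150136034116822 z 0.1791471118877305
```

View pics/s11.png

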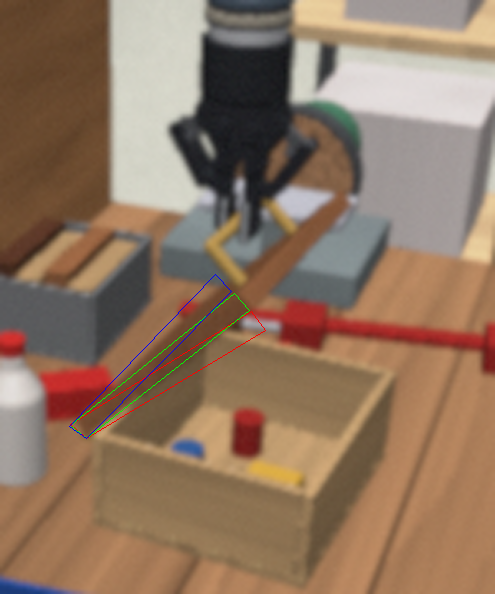

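Run:
```python
from h import *
s=manip.snapshot("side");overlay(s,[.83],"s12",(285,105,390,200),7);save(s,"s12r",(285,105,390,200),7)
p=manip.snapshot("top");save(p,"t12",(220,90,510,300),2.7)
for n in("block",):
    for r in manip.regions_of(n,p): print(r["rect"],r["score"])
```

```text
[258.5, 218.9, 271.0, 244.6] 0.59
[378.2, 141.0, 384.3, 150.3] 0.53
```

View pics/s12.png

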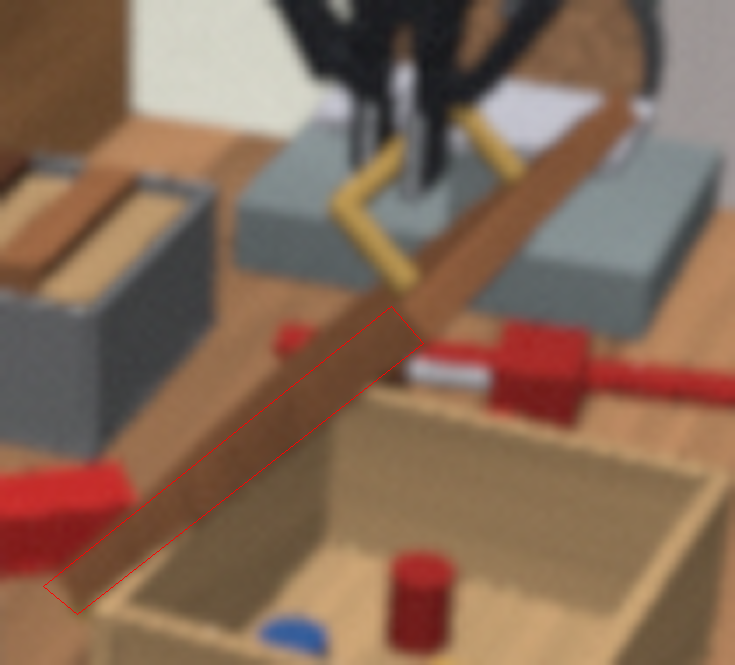

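View pics/s12r.png

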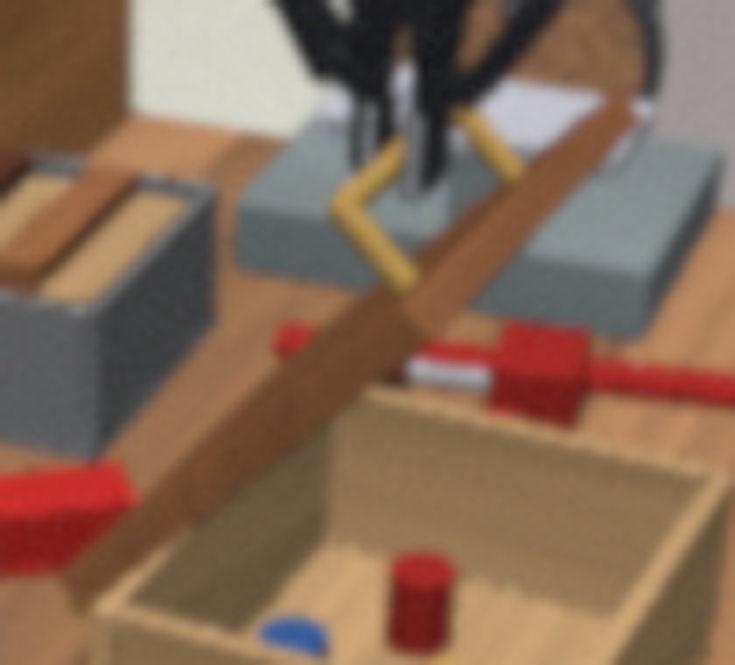

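View pics/t12.png

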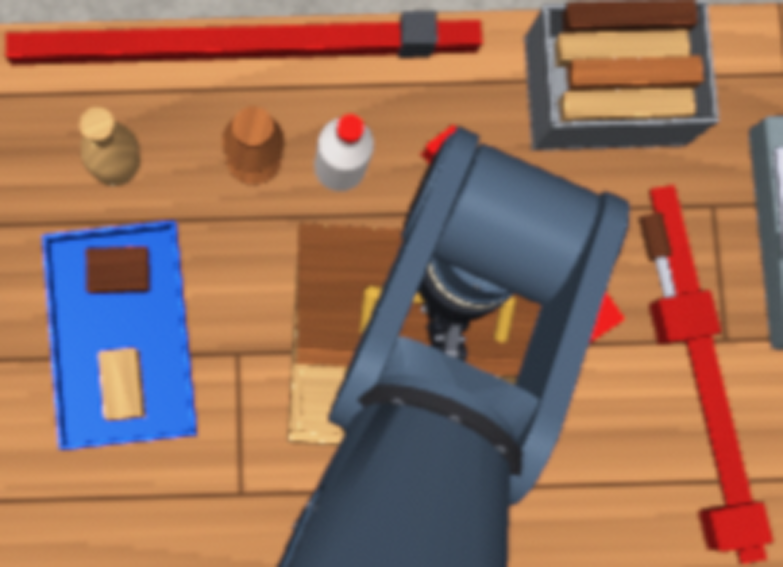

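The top view shows the block at crop (121,383) in the near half and the bystanders in place. The side overlay suggests the lid may be a little more open than 0.83, at about 0.86, so I ease it down about 0.02 rad and let it settle.

Call:
play_rows(
  steps=[
    [[0,-0.0018,0.0009,0,0,0],[0,-0.0018,0.0009,0,0,0],[0,0,0,0,0,0],[0,0,0,0,0,0],[0,0,0,0,0,0],[0,0,0,0,0,0],[0,0,0,0,0,0],[0,0,0,0,0,0]],
  ],
)

```text
t: 22.35
tcp_pos: [0.5757, -0.1639, 0.2834]
tool_rot: [0.736, 0.677, 0.0, -0.0]
force: [-1.8, 0.0, 4.2]
finger_gap: 0.131
```

Run:
```python
from h import *
togo(None);theta();print(np.abs(manip.sense()["qd"]).max())
s=manip.snapshot("side");save(s,"s13",(285,105,390,200),7)
# fit theta from lid end-face near corners & compare
for th in(.78,.82,.86,.9): print(th,[((np.array(q)+.5-[285,105])*7).round().tolist() for q in lidline(s,th)[:4]])
```

```text
t 22.35 tcp [ 0.5757 -0.1639  0.2834] yaw 1.4885 z [-0.e+00  2.e-04 -1.e+00] F [-1.82  0.01  4.18] gap 0.131
th(x,z) 0.811211388746307 r 0.1975664057871558 (.1939) u 0.09803914640508475 z 0.1773986883764895
0.0027183841934544264
0.78 [[77.0, 614.0], [442.0, 366.0], [412.0, 327.0], [44.0, 585.0]]
0.82 [[77.0, 614.0], [427.0, 348.0], [396.0, 310.0], [43.0, 586.0]]
0.86 [[77.0, 614.0], [412.0, 330.0], [379.0, 293.0], [42.0, 587.0]]
0.9 [[77.0, 614.0], [395.0, 312.0], [361.0, 276.0], [42.0, 588.0]]
```

View pics/s13.png

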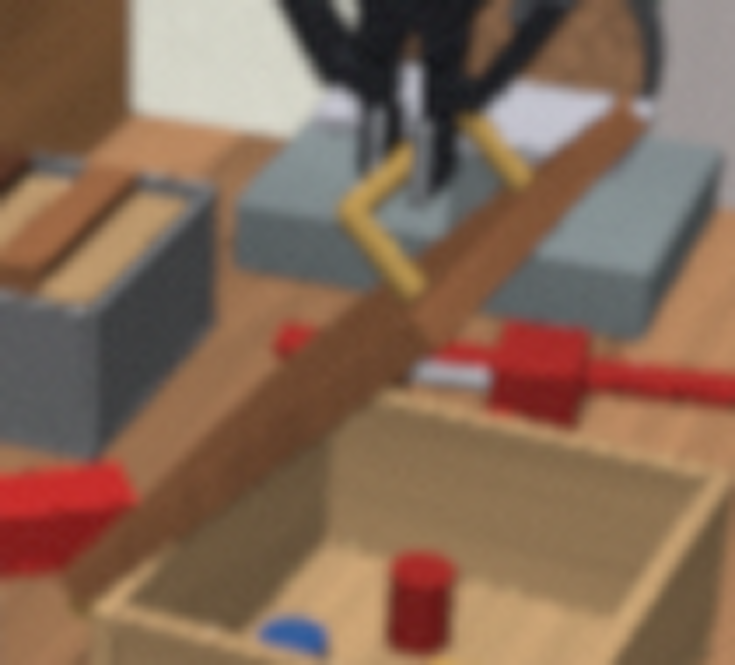

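The lid's near lower corner at crop (422,342) gives about 0.83 rad. The arm pose gives 0.81, and the joints are still. I'm handing in.

Run:
```python
from h import *
print(manip.sign_off()); togo(None)
```

```text
the job is handed in; nothing more can be done
None
the job is handed in; nothing more can be done
```

I moved the sanding block off the lid and set it cork side down in the near half of the tray. I then lifted the lid by its bar to about 1.10 rad and brought it back. I handed in at about 22.4 s with the bar still gripped and the lid held below its balance point.

- **Lid angle:** the two last estimates were 0.81 rad from the arm pose and about 0.83 rad from the side picture. They differ slightly, but both are well inside 0.74–0.925. The peak of 1.10 rad stayed well below the 1.4 limit.
- **Hold:** the joints were still (under 0.003 rad/s), and the force at the bar was about 4–5 N. The bar seems to sit 2–4 mm off the expected place between the pads. That gave up to about 12 N of push on the arm on the way up, and the grip did not slip off.
- **Block and bench:** the last top picture shows the block in the near half of the tray, and the offcut, vases, glue and clamp look unmoved. The mallet was outside that crop, but the arm never went near it.

The hand-in gave no verdict, and a state reading I tried after it was refused, so these numbers are from just before it.

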